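Hold open the disc crib gate

ROBOT

A 6-joint arm with a two-finger parallel gripper is mounted at the origin on the work surface. World frame = base frame: x ahead of the robot, y to its left, z up, the work surface at z = 0. Lengths are in m, angles in rad, forces in N, time in s.
With the tool pointing down it reaches from about 0.3 to 0.775 m from the base axis. Payload 14.6 kg.
Tool frame: the origin (TCP) lies at the centre of the arm's flange, where the gripper is bolted on; the fingertips stand 199 mm ahead of it and the grasp point (between the pads) lies 180 mm ahead of it (manip.pinch_z is the distance from the TCP to the grasp point, in m); z points along the fingers, y is the line along which they close (so a half turn about z gives the same grasp; the last joint's range is limited). The gripper opens to 94 mm and grips with 3 to 60 N. Pads are 16 mm wide; open, the fingers measure 119 mm over their backs; the gripper's body (75 mm by 177 mm) begins 78 mm behind the grasp point.
Start: joints at [1.179, 0.3, 1.521, -0, 1.321, -0.067], TCP at [0.176, 0.521, 0.405] pointing down, gripper open.
Joint ranges: [-3.03, 3.03], [-0.79, 2.21], [0.23, 2.52], [-1.04, 4.18], [0, 3.07], [-2.55, 2.55]. Speed limits (rad/s): [2.22, 2.22, 2.57, 3.14, 3.14, 3.14].

INTERFACE

Orientations are given as a 3x3 rotation matrix whose columns are the frame's x, y, z axes.
In Python, from rig import manip gives the robot as it stands.
- The arm moves only by the tool step_arm, never from a script. Its argument "motion" is a list of rows, each an object with "dp": the shift along the tool's x, y, z in mm, a list of three; "rotation": the turn, a rotation vector about the tool's x, y, z in rad, a list of three; "claw": the finger opening in mm, from 0 to 94. In form: [{"dp": [x, y, z], "rotation": [rx, ry, rz], "claw": claw}, ...]. A call has 1 to 10 rows; each row shifts and turns the commanded pose from where the row before left it, along the tool's axes as they then stand; what a row does not reach is not made up. A row lasts 1/10 s, in which the tool goes at most 50 mm and 8.59 degrees, less where a joint would pass 70% of its speed; a pose out of reach is approached as far as the arm can. A call is refused whole if a number of a shift passes 50 or a number of a turn 0.15, either way. A call with a gripper value outside its range is refused whole. The fingers move at their own pace and stop on an object; "squeeze" is the grip in N (left out, the last holds). Time passes only in rows, so rows that do not move let the fingers close. It gives the time, the measured TCP pose, the force, the opening and the grip force at its end, in the units of the state.
- manip.sense(): the state, without advancing time (a new reading comes with each control period).
- manip.snapshot(name): name is "scene" or "side" or "wrist"; returns a dict with "image" (480x640x3 uint8, red, green, blue), "camera_matrix" (3x3 intrinsics, pixels), "extrinsics" (4x4, takes a point from world to camera coordinates). Camera axes: x right, y down, z forward; pixel columns grow to the right and rows downward; lengths in m; the calibration is good to about 2 mm. A picture is of the moment at which its call begins. There is no depth.
- manip.close_job(): hands the job in; it is judged then, once.
The state is a dict: "clock": time; "joints": joint angles; "qd": joint speeds; "joint_efforts": joint torques, N m; "tcp_pos": TCP position; "tcp_rot": TCP orientation; "contact_force": force on the tool from outside, world axes, zero at the start; "moment": the same for the moment, N m; "finger_gap": opening from 0.0 (shut) to 1.0 (fully open); "grasp_force": force on a finger pad.
Only numpy, scipy, OpenCV 4.12 (cv2) and the standard library are available. Lean on these libraries where they do the work, as an engineer would, in place of code of your own. Each camera call takes 0.05 s, during which the arm holds its last target. There are 200 camera calls.

TASK

The orange jar stands in the way of the disc crib's gate: first set it upright on the bench midway between the two paint tins, and leave the tins and the other things where they are. Then release the crib's two catches, the red one first and the blue one after it, by squeezing each one's two pads fully together. Finally swing the gate by its black handle past its stiff detent and finish while holding it still and wide open, at 65 degrees or more, without letting go.

Things in the scene. Friction and masses are not known exactly. Their poses are not given: they have to be found in the camera images.
- jar: Loose round jar, orange body with a paper band and black cap, 44 mm diameter, 90 mm tall, about 0.2 kg, standing 130 to 170 mm in front of the crib's gate, in its swing. Origin: centre of its underside, z up.
- tin_a: Loose full paint tin with a green band, 76 mm diameter, 85 mm tall, 0.7 kg. Origin: centre of its underside. At the start its x axis points level at the other tin (tin_b), 185 to 195 mm away centre to centre. Must not be moved.
- tin_b: Loose full paint tin with a white band, 76 mm diameter, 85 mm tall, 0.7 kg. Origin: centre of its underside. Must not be moved.
- crib: Disc crib: low green steel cage fixed to the bench, open above, 290 mm wide (its y), 190 mm deep (its x), rail over the gate (header) topped at 140 mm. Origin on the bench below the middle of the closed gate; x points from the gate into the crib, y along the closed gate to its hinge. Nothing on it, catches included, rises above 182 mm.
- gate (a joint): Yellow barred gate, 250 mm wide, 20 to 126 mm above the bench, hinge upright at its left end (crib y +130 mm). Value in rad: 0 shut, 1.5 its stop; opens towards the robot, clockwise from above. Catches hold it shut (play 0.05). A spring pulls it shut (0.35 Nm/rad); a detent resists from 0.3 to 0.55 (0.65 Nm); let go, it falls back to about 0.8. Wide: over 1.13 (65 degrees). Handle force 5 N.
- gate_hinge (a point): Point on the gate's upright hinge axis, 155 mm above the bench. Turns with the gate.
- gate_handle (a point): On the axis of the gate's handle, 155 mm above the bench: upright round black bar, 16 mm diameter, from 50 to 175 mm above the bench, top free, its stays at 112 mm and below; 50 mm in front of the gate's face, 160 mm along it from the hinge. Pinch it from above, fingers to either side along the gate; it can turn in the grip. Moves with the gate.
- red_pinch (a point): Pinch point of the red catch on the header (red and blue may swap places), 170 mm above the bench, axes as the crib's. A fixed red pad (at -y) and a sliding one (at +y, moves to -y), 22 mm wide, 8 thick, tops at 182 mm, base plate at 146 mm. Outer faces latched at -13 and +31 mm along y from the point, released at -13 and +13. 25 mm free beside each pad.
- blue_pinch (a point): Pinch point of the blue catch: the same as the red in all but colour.
- red_slide (a joint): Travel of the red catch's sliding pad, m: 0 latched, 0.018 fully squeezed; needs about 4 N and stays where it is left (no return spring). The gate is free of it from 0.014.
- blue_slide (a joint): Travel of the blue catch's sliding pad, m: 0 latched, 0.018 fully squeezed; needs about 4 N and stays where it is left (no return spring). The gate is free of it from 0.014.
- hammer: Loose hammer lying on the bench right of the crib, wooden handle; to be left alone. Origin below its middle.
- wrench: Loose steel wrench lying on the bench, far left; to be left alone.
- horseshoe: Loose dark horseshoe, about 120 mm, lying flat (10 mm thick) nearest the robot; to be left alone.
- mug: Loose white mug, 76 mm across, 85 mm tall, left of the crib; to be left alone.

How it is judged:
On the way, in this order (a step that is already met when the one before it is completed fails the run):
1. the jar stands upright, released, midway between the tins, both catches still latched (x of jar in the frame of tin_a between 0.07 and 0.12 m and y of jar in the frame of tin_a between -0.025 and 0.025 m and angle between jar's own z axis and vertical below 0.15 rad and height (world z) of jar below 0.01 m and contact force between the fingers and jar below 0.2 N and linear speed of jar below 0.02 m/s and value of joint each of red_slide, blue_slide below 0.006 m), for 0.2 s.
2. the red catch is squeezed free (value of joint red_slide above 0.014 m), for 0.2 s.
3. the blue catch is squeezed free (value of joint blue_slide above 0.014 m), for 0.2 s.
4. the gate has passed its detent (value of joint gate above 0.85 rad), for 0.1 s.
At the end, for the whole second after the job is handed in: Fingers hold the gate still at more than 1.1 rad, with more than 1 N; both catches still released (over 12 mm); jar upright (0.15 rad) on the bench, untouched, 70 to 120 mm from tin_a along the line to tin_b and within 25 mm of that line (value of joint gate above 1.1 rad and velocity of joint gate between -0.05 and 0.05 rad/s and contact force between the fingers and gate above 1 N and value of joint each of red_slide, blue_slide above 0.012 m and x of jar in the frame of tin_a between 0.07 and 0.12 m and y of jar in the frame of tin_a between -0.025 and 0.025 m and angle between jar's own z axis and vertical below 0.15 rad and height (world z) of jar below 0.01 m and contact force between the fingers and jar below 0.2 N); the arm keeps its last pose, push and grip.
It fails at once if a paint tin is moved by more than 20 mm (distance of any of tin_a, tin_b from where it was at the start of the episode above 0.02 m).
It fails at once if a bystander is moved by more than 30 mm (distance of any of hammer, wrench, horseshoe, mug from where it was at the start of the episode above 0.03 m).
It fails at once if the jar is tipped over (angle between jar's own z axis and vertical above 0.7 rad).
It also fails if it takes over 72 s, if anything falls off the work surface, if the arm or the gripper's body presses on something with over 40 N, if the wrist force passes 120 N, or if a joint passes its speed limit or range.

## Working session

There is one attempt and no reset: what is moved stays moved. The work goes in short steps, Python scripts to look and compute and a tool call to move; the robot and the scene stay as the last step left them, time stands still between calls to the robot, and variables do not carry over. Pictures are saved under pics/ and viewed, at most 13 in all, crops included, and the job is handed in when it is done.

Besides the shell and the picture viewer there is one more tool, called after "Request:" by a JSON object that holds its "fn" and its "kwargs", one argument or row to a line. step_arm: Moves the arm, as the interface text tells. Its arguments: {"type":"object","properties":{"motion":{"type":"array","items":{"type":"object","properties":{"dp":{"type":"array","items":{"type":"number"}},"rotation":{"type":"array","items":{"type":"number"}},"claw":{"type":"number"}}}},"squeeze":{"type":"number"}},"required":["motion"]}

```bash
mkdir -p pics; ls; cat > h.py <<'E'
import sys; sys.path.insert(0,'.')
import numpy as np, cv2
from rig import manip
def snap(n,f=None):
    s=manip.snapshot(n)
    if f: cv2.imwrite(f'pics/{f}.png',s['image'][:,:,::-1]); np.savez(f'pics/{f}.npz',**s)
    return s
def ray(s,u,v,z):
    K=np.array(s['camera_matrix']);E=np.array(s['extrinsics']);R=E[:3,:3];c=-R.T@E[:3,3]
    d=R.T@np.linalg.inv(K)@[u,v,1]; return c+d*(z-c[2])/d[2]
def proj(s,p):
    E=np.array(s['extrinsics']);q=np.array(s['camera_matrix'])@(E[:3,:3]@p+E[:3,3]);return q[:2]/q[2]
E
python3 - <<'E'
from h import *
for n in('scene','side'):
    s=snap(n,n+'0');E=np.array(s['extrinsics']);print(n,-E[:3,:3].T@E[:3,3])
print(manip.sense())
E
```

```text
pics
scene [1.09957224 0.09548879 1.0848073 ]
side [ 0.44161472 -0.68568421  0.81692305]
{'clock': 0.1, 'joints': array([ 1.17944830e+00,  3.00391026e-01,  1.52152801e+00,  6.62403629e-07,
        1.32067561e+00, -6.65858756e-02]), 'qd': array([ 1.86782591e-04, -6.00012222e-04, -2.14157270e-03, -7.50081375e-04,
        4.58963266e-05, -1.57976929e-03]), 'joint_efforts': array([ 1.70054354e-03, -5.32651484e+01, -3.53275466e+01,  7.10224779e-02,
        2.36251310e-02, -5.87416298e-05]), 'tcp_pos': array([0.17547831, 0.52121989, 0.4041526 ]), 'tcp_rot': array([[-9.47726583e-01,  3.19083340e-01, -3.82787395e-04],
       [ 3.19083563e-01,  9.47726133e-01, -9.25990952e-04],
       [ 6.73093312e-05, -9.99727407e-04, -9.99999498e-01]]), 'contact_force': array([-0.58817024, -0.06616839,  0.10126718]), 'moment': array([-0.00575653, -0.03888145,  0.01149157]), 'grasp_force': 0.0, 'finger_gap': 1.0016439275995477}
```

View pics/scene0.png

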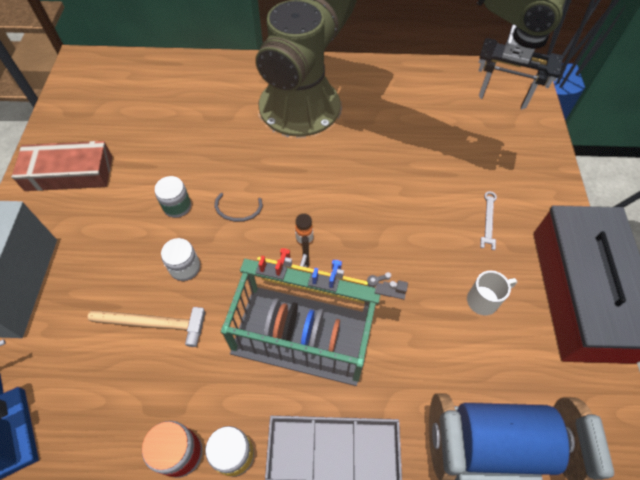

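View pics/side0.png

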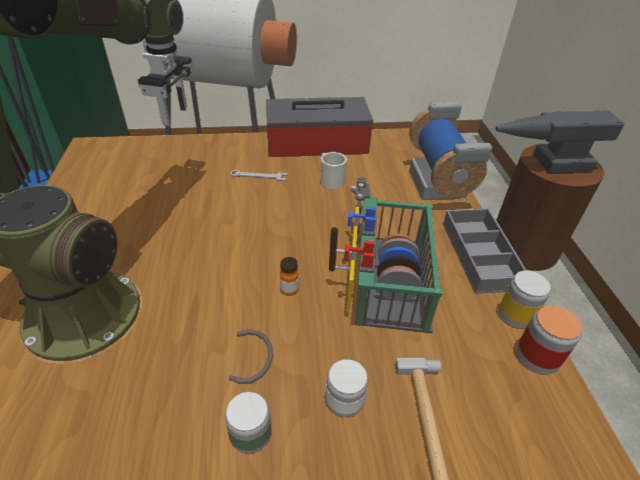

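Scene view: tin_a at (172,187), tin_b at (180,250), jar cap at (304,221), red catch around (282,262), blue around (336,272). Side view: lids at (248,413) and (347,380), jar cap (289,265), handle top (333,230).

```bash
python3 - <<'E'
from h import *
A=dict(np.load('pics/scene0.npz'));B=dict(np.load('pics/side0.npz'))
for n,z,a,b in [('tinA',.085,(171,187),(248,413)),('tinB',.085,(179,250),(347,380)),('jarcap',.09,(304,221),(289,265)),('handletop',.175,None,(333,231)),('horseshoe',.01,(239,205),(252,357)),('mug',.085,(489,288),(334,159))]:
    print(n,[ray(s,*p,z).round(3)[:2] for s,p in((A,a),(B,b)) if p])
# colour blobs
for nm,s in(('A',A),('B',B)):
    hsv=cv2.cvtColor(s['image'],cv2.COLOR_RGB2HSV)
    for c,m in(('red',((hsv[...,0]<5)|(hsv[...,0]>175))),('blue',(abs(hsv[...,0].astype(int)-112)<10)),('yel',abs(hsv[...,0].astype(int)-25)<5)):
        m=(m&(hsv[...,1]>180)&(hsv[...,2]>90)).astype(np.uint8)
        n,l,st,ce=cv2.connectedComponentsWithStats(m)
        for i in range(1,n):
            if 15<st[i,4]<2000 and ((220<ce[i,0]<420 and 190<ce[i,1]<380)): print(nm,c,st[i],ce[i].round(1),ray(s,*ce[i],.17).round(3)[:2])
E
```

```text
tinA [array([ 0.378, -0.299]), array([ 0.38 , -0.311])]
tinB [array([ 0.557, -0.247]), array([ 0.556, -0.263])]
jarcap [array([0.471, 0.039]), array([0.468, 0.029])]
handletop [array([0.565, 0.041])]
horseshoe [array([ 0.376, -0.14 ]), array([ 0.381, -0.152])]
mug [array([0.632, 0.459]), array([0.626, 0.467])]
B red [344 241  30  26 330] [362.7 252.6] [ 0.619 -0.025]
B blue [388 248  26   7  38] [400.8 249.4] [ 0.7   -0.022]
B yel [352 226   5  19  72] [354.2 235.2] [0.61 0.03]
B yel [346 260   9  52 183] [350.1 283. ] [ 0.58  -0.107]
```

Request:
{"fn": "step_arm", "kwargs": {
  "motion": [
    {"dp": [-36,-31,0],"claw": 94},
    {"dp": [-36,-31,0],"claw": 94},
    {"dp": [-36,-31,0],"claw": 94},
    {"dp": [-36,-31,0],"claw": 94},
    {"dp": [-36,-31,0],"claw": 94},
    {"dp": [-36,-31,0],"claw": 94},
    {"dp": [-36,-31,0],"claw": 94},
    {"dp": [-36,-31,0],"claw": 94},
    {"dp": [-36,-31,0],"claw": 94},
    {"dp": [-36,-31,0],"claw": 94}
  ]
}}

```text
validation failed for argument at $.mo...
```

Request:
{"fn": "step_arm", "kwargs": {
  "motion": [
    {"dp": [-36,-30,0],"claw": 94},
    {"dp": [-36,-30,0],"claw": 94},
    {"rotation": [0,0,-0.15],"claw": 94},
    {"rotation": [0,0,-0.15],"claw": 94},
    {"rotation": [0,0,-0.15],"claw": 94},
    {"rotation": [0,0,-0.15],"claw": 94},
    {"dp": [0,0,0],"claw": 94}
  ]
}}

```text
validation failed for argument at $.mo...
```

```bash
python3 - <<'E'
from h import *
q=manip.sense();print(q['tcp_pos'],q['tcp_rot'],q['joints'])
s=snap('wrist','w1');E=s['extrinsics'];print(-E[:3,:3].T@E[:3,3])
E
```

```text
[0.17547831 0.52121989 0.4041526 ] [[-9.47726583e-01  3.19083340e-01 -3.82787395e-04]
 [ 3.19083563e-01  9.47726133e-01 -9.25990952e-04]
 [ 6.73093312e-05 -9.99727407e-04 -9.99999498e-01]] [ 1.17944830e+00  3.00391026e-01  1.52152801e+00  6.62403629e-07
  1.32067561e+00 -6.65858756e-02]
[0.09679    0.54822474 0.3834616 ]
```

View pics/w1.png

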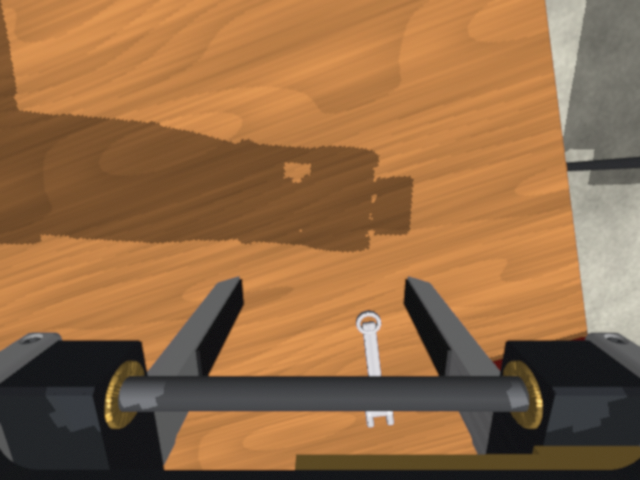

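The move was refused (every row needs all three fields); the wrist view only shows the wrench at (370,370).

Request:
{"fn": "step_arm", "kwargs": {
  "motion": [
    {"dp": [-36,-31,0],"rotation": [0,0,0],"claw": 94},
    {"dp": [-36,-31,0],"rotation": [0,0,0],"claw": 94},
    {"dp": [-36,-31,0],"rotation": [0,0,0],"claw": 94},
    {"dp": [-36,-31,0],"rotation": [0,0,0],"claw": 94},
    {"dp": [-36,-31,0],"rotation": [0,0,0],"claw": 94},
    {"dp": [-36,-31,0],"rotation": [0,0,0],"claw": 94},
    {"dp": [-36,-31,0],"rotation": [0,0,0],"claw": 94},
    {"dp": [-36,-31,0],"rotation": [0,0,0],"claw": 94},
    {"dp": [-36,-31,0],"rotation": [0,0,0],"claw": 94},
    {"dp": [-36,-31,0],"rotation": [0,0,0],"claw": 94}
  ]
}}

```text
clock: 1.15
tcp_pos: [0.4183, 0.1106, 0.4047]
tcp_rot: [[-0.948, 0.319, 0.0], [0.319, 0.948, 0.0], [-0.0, 0.0, -1.0]]
contact_force: [0.9, 0.5, -0.3]
finger_gap: 1.005
grasp_force: 0.0
```

Request:
{"fn": "step_arm", "kwargs": {
  "motion": [
    {"dp": [-36,-30,0],"rotation": [0,0,0],"claw": 94},
    {"dp": [-36,-30,0],"rotation": [0,0,0],"claw": 94},
    {"dp": [0,0,0],"rotation": [0,0,-0.15],"claw": 94},
    {"dp": [0,0,0],"rotation": [0,0,-0.15],"claw": 94},
    {"dp": [0,0,0],"rotation": [0,0,-0.15],"claw": 94},
    {"dp": [0,0,0],"rotation": [0,0,-0.15],"claw": 94},
    {"dp": [0,0,0],"rotation": [0,0,0],"claw": 94}
  ]
}}

```text
clock: 1.85
tcp_pos: [0.4668, 0.0327, 0.4045]
tcp_rot: [[-0.962, -0.274, -0.0], [-0.274, 0.962, -0.0], [0.0, 0.0, -1.0]]
contact_force: [-0.3, 0.4, -0.5]
finger_gap: 0.999
grasp_force: 0.0
```

```bash
python3 - <<'E'
from h import *
q=manip.sense();print(q['tcp_pos'],q['tcp_rot'],q['joints'])
s=snap('wrist','w2');E=s['extrinsics'];print(-E[:3,:3].T@E[:3,3])
E
```

```text
[0.46684413 0.03267299 0.40450255] [[-9.61705506e-01 -2.74084662e-01 -3.41488518e-04]
 [-2.74084669e-01  9.61705565e-01 -2.95254879e-05]
 [ 3.36503891e-04  6.52019429e-05 -9.99999941e-01]] [-8.40944829e-03  1.16326498e-01  1.74312713e+00 -3.37908916e-05
  1.28248025e+00 -1.85683396e+00]
[0.38695994 0.01055502 0.3838233 ]
```

View pics/w2.png

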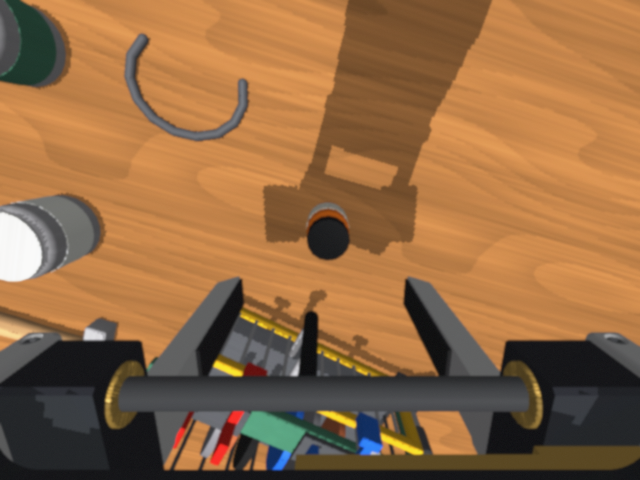

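Wrist view: jar cap centred at (328,238), handle top at (311,317), gate top bar from about (243,313) to (385,375), tin_b lid at (15,245).

```bash
python3 - <<'E'
from h import *
s=dict(np.load('pics/w2.npz'))
for n,p,z in(('jar',(328,238),.09),('handle',(311,317),.175),('g1',(243,313),.02),('g2',(385,375),.02),('t1',(218,359),.126),('t2',(415,450),.126),('tinB',(10,244),.085),('tinAbase',(58,55),.02)): print(n,ray(s,*p,z).round(4)[:2])
A=dict(np.load('pics/scene0.npz'));im=A['image'][225:305,225:415];cv2.imwrite('pics/crop.png',cv2.resize(im,None,fx=4,fy=4,interpolation=cv2.INTER_CUBIC)[:,:,::-1])
E
```

```text
jar [0.4656 0.0376]
handle [0.5012 0.0344]
g1 [ 0.6034 -0.0287]
g2 [0.6402 0.1658]
t1 [ 0.5916 -0.0292]
t2 [0.6411 0.1775]
tinB [ 0.5543 -0.2461]
tinAbase [ 0.3788 -0.2607]
```

View pics/crop.png

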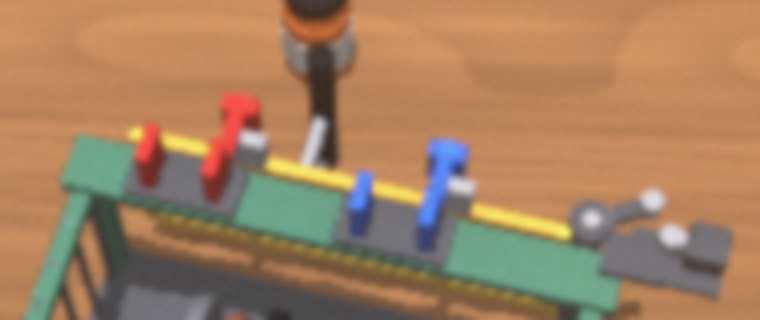

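The crop shows the red catch's pads at left, (150,140) and (215,160), and the blue catch's at right, (360,200) and (430,220). Each sliding pad is the right-hand one. Next is the jar.

Request:
{"fn": "step_arm", "kwargs": {
  "motion": [
    {"dp": [0,5,30],"rotation": [0,0,0],"claw": 94},
    {"dp": [0,0,40],"rotation": [0,0,0],"claw": 94},
    {"dp": [0,0,40],"rotation": [0,0,0],"claw": 94},
    {"dp": [0,0,35],"rotation": [0,0,0],"claw": 94},
    {"dp": [0,0,20],"rotation": [0,0,0],"claw": 94},
    {"dp": [0,0,0],"rotation": [0,0,0],"claw": 60},
    {"dp": [0,0,0],"rotation": [0,0,0],"claw": 40},
    {"dp": [0,0,0],"rotation": [0,0,0],"claw": 36},
    {"dp": [0,0,0],"rotation": [0,0,0],"claw": 36},
    {"dp": [0,0,0],"rotation": [0,0,0],"claw": 36}
  ],
  "squeeze": 15
}}

```text
clock: 2.9
tcp_pos: [0.4656, 0.0375, 0.2405]
tcp_rot: [[-0.962, -0.271, 0.001], [-0.271, 0.963, 0.0], [-0.001, -0.0, -1.0]]
contact_force: [-0.9, 0.1, 0.0]
finger_gap: 0.611
grasp_force: 0.0
```

```bash
python3 - <<'E'
from h import *
q=manip.sense();print(q['tcp_pos'],q['finger_gap']*94,q['grasp_force'],q['contact_force'])
s=dict(np.load('pics/w2.npz'));print('handle',ray(s,308,378,.175),ray(s,311,317,.05))
A=dict(np.load('pics/scene0.npz'))
for p in((150,128),(150,150),(213,150),(213,172),(362,175),(362,200),(430,200),(430,222)):print(p,ray(A,225+p[0]/4,225+p[1]/4,.182).round(4)[:2])
for p in((130,130),(570,232)):print(p,ray(A,225+p[0]/4,225+p[1]/4,.126).round(4)[:2])
for p in((65,185),(618,305),(80,135),(625,265)):print(p,ray(A,225+p[0]/4,225+p[1]/4,.14).round(4)[:2])
E
```

```text
[0.46562819 0.03754645 0.24045691] 57.41279319397088 0.0 [-0.869687    0.10648458  0.0244538 ]
handle [0.55051236 0.04561686 0.175     ] [0.5695577  0.04860741 0.05      ]
(150, 128) [ 0.6206 -0.0382]
(150, 150) [ 0.6334 -0.0371]
(213, 150) [ 0.6324 -0.0046]
(213, 172) [ 0.6451 -0.0036]
(362, 175) [0.6445 0.0729]
(362, 200) [0.6587 0.0734]
(430, 200) [0.6577 0.1081]
(430, 222) [0.67   0.1083]
(130, 130) [ 0.5924 -0.0574]
(570, 232) [0.647  0.1844]
(65, 185) [ 0.6342 -0.0867]
(618, 305) [0.6946 0.2072]
(80, 135) [ 0.6038 -0.082 ]
(625, 265) [0.6718 0.2116]
```

Request:
{"fn": "step_arm", "kwargs": {
  "motion": [
    {"dp": [0,0,0],"rotation": [0,0,0],"claw": 36},
    {"dp": [0,0,0],"rotation": [0,0,0],"claw": 36},
    {"dp": [0,0,0],"rotation": [0,0,0],"claw": 36},
    {"dp": [0,0,0],"rotation": [0,0,0],"claw": 36}
  ]
}}

```text
clock: 3.3
tcp_pos: [0.4656, 0.0375, 0.2399]
tcp_rot: [[-0.962, -0.272, 0.001], [-0.272, 0.962, -0.0], [-0.001, -0.0, -1.0]]
contact_force: [0.3, -1.9, 3.3]
finger_gap: 0.464
grasp_force: 15.0
```

Request:
{"fn": "step_arm", "kwargs": {
  "motion": [
    {"dp": [0,0,-25],"rotation": [0,0,0],"claw": 36},
    {"dp": [0,0,-35],"rotation": [0,0,0],"claw": 36},
    {"dp": [0,0,-35],"rotation": [0,0,0],"claw": 36},
    {"dp": [0,0,-30],"rotation": [0,0,0],"claw": 36},
    {"dp": [8,-30,0],"rotation": [0,0,0],"claw": 36},
    {"dp": [10,-35,0],"rotation": [0,0,0],"claw": 36},
    {"dp": [10,-35,0],"rotation": [0,0,0],"claw": 36},
    {"dp": [10,-35,0],"rotation": [0,0,0],"claw": 36},
    {"dp": [10,-35,0],"rotation": [0,0,0],"claw": 36},
    {"dp": [10,-35,0],"rotation": [0,0,0],"claw": 36}
  ]
}}

```text
clock: 4.3
tcp_pos: [0.465, -0.1769, 0.3642]
tcp_rot: [[-0.962, -0.272, -0.001], [-0.272, 0.962, 0.001], [0.001, 0.001, -1.0]]
contact_force: [0.3, 0.1, -1.7]
finger_gap: 0.465
grasp_force: 15.0
```

Request:
{"fn": "step_arm", "kwargs": {
  "motion": [
    {"dp": [10,-35,0],"rotation": [0,0,0],"claw": 36},
    {"dp": [9,-35,0],"rotation": [0,0,0],"claw": 36},
    {"dp": [7,-24,0],"rotation": [0,0,0],"claw": 36},
    {"dp": [0,0,0],"rotation": [0,0,0],"claw": 36},
    {"dp": [0,0,0],"rotation": [0,0,0],"claw": 36}
  ]
}}

```text
clock: 4.8
tcp_pos: [0.4657, -0.2731, 0.3639]
tcp_rot: [[-0.963, -0.271, -0.001], [-0.271, 0.963, 0.001], [0.001, 0.001, -1.0]]
contact_force: [0.0, 1.2, -2.0]
finger_gap: 0.464
grasp_force: 15.0
```

```bash
python3 - <<'E'
from h import *
s=snap('wrist','w3')
E
```

```text
(no output)
```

View pics/w3.png

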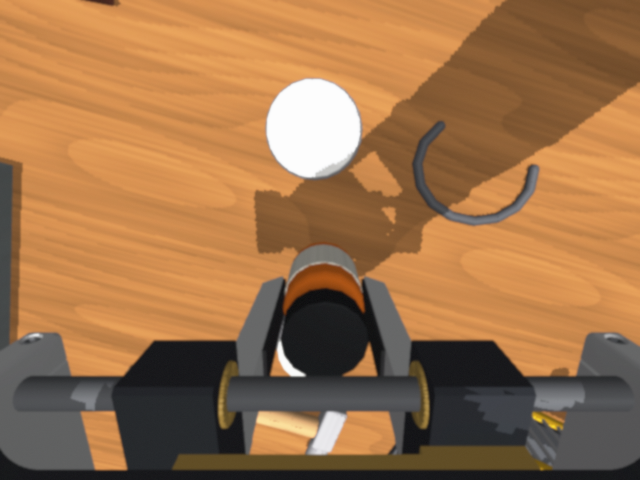

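Wrist view: tin_a's lid is centred at (314,128), with the held jar upright at (323,320). Tin_b is hidden behind it.

```bash
python3 - <<'E'
from h import *
s=dict(np.load('pics/w3.npz'));a=ray(s,314,128,.085);print('A',a, ray(s,278,350,.085))
b=np.array([.5565,-.2475]);u=b-a[:2];d=np.linalg.norm(u);u/=d;p=np.array([.4657,-.2731])-a[:2]
print(d,p@u,u[0]*p[1]-u[1]*p[0],u)
E
```

```text
A [ 0.3770779  -0.30407889  0.085     ] [ 0.56657964 -0.28540785  0.085     ]
0.1881314996945548 0.09383603934685511 0.0028924311254359403 [0.95370579 0.30074118]
```

Request:
{"fn": "step_arm", "kwargs": {
  "motion": [
    {"dp": [0,0,30],"rotation": [0,0,0],"claw": 36},
    {"dp": [0,0,40],"rotation": [0,0,0],"claw": 36},
    {"dp": [0,0,30],"rotation": [0,0,0],"claw": 36},
    {"dp": [0,0,15],"rotation": [0,0,0],"claw": 36},
    {"dp": [0,0,5],"rotation": [0,0,0],"claw": 36},
    {"dp": [0,0,3],"rotation": [0,0,0],"claw": 36},
    {"dp": [0,0,0],"rotation": [0,0,0],"claw": 36},
    {"dp": [0,0,0],"rotation": [0,0,0],"claw": 36}
  ]
}}

```text
clock: 5.65
tcp_pos: [0.4661, -0.273, 0.2426]
tcp_rot: [[-0.962, -0.272, 0.001], [-0.272, 0.962, -0.001], [-0.001, -0.001, -1.0]]
contact_force: [-0.2, -0.0, -1.4]
finger_gap: 0.467
grasp_force: 15.0
```

Request:
{"fn": "step_arm", "kwargs": {
  "motion": [
    {"dp": [0,0,0],"rotation": [0,0,0],"claw": 60},
    {"dp": [0,0,0],"rotation": [0,0,0],"claw": 94},
    {"dp": [0,0,0],"rotation": [0,0,0],"claw": 94},
    {"dp": [0,0,0],"rotation": [0,0,0],"claw": 94},
    {"dp": [0,0,0],"rotation": [0,0,0],"claw": 94},
    {"dp": [0,0,0],"rotation": [0,0,0],"claw": 94},
    {"dp": [0,0,0],"rotation": [0,0,0],"claw": 94},
    {"dp": [0,0,0],"rotation": [0,0,0],"claw": 94}
  ]
}}

```text
clock: 6.45
tcp_pos: [0.4659, -0.2731, 0.2416]
tcp_rot: [[-0.962, -0.272, 0.0], [-0.272, 0.962, -0.0], [-0.0, -0.0, -1.0]]
contact_force: [0.0, 0.5, -0.2]
finger_gap: 0.999
grasp_force: 0.0
```

Request:
{"fn": "step_arm", "kwargs": {
  "motion": [
    {"dp": [0,0,-30],"rotation": [0,0,0],"claw": 94},
    {"dp": [0,0,-45],"rotation": [0,0,0],"claw": 94},
    {"dp": [0,0,-45],"rotation": [0,0,0],"claw": 94},
    {"dp": [0,0,-45],"rotation": [0,0,0],"claw": 94},
    {"dp": [0,0,-45],"rotation": [0,0,0],"claw": 94},
    {"dp": [0,0,0],"rotation": [0,0,0.14],"claw": 94},
    {"dp": [0,0,0],"rotation": [0,0,0.14],"claw": 94},
    {"dp": [0,0,0],"rotation": [0,0,0.14],"claw": 94},
    {"dp": [0,0,0],"rotation": [0,0,0.07],"claw": 94}
  ]
}}

```text
clock: 7.35
tcp_pos: [0.4659, -0.273, 0.4517]
tcp_rot: [[-0.976, 0.218, 0.0], [0.218, 0.976, -0.0], [-0.0, -0.0, -1.0]]
contact_force: [-0.3, -0.9, -0.5]
finger_gap: 0.997
grasp_force: 0.0
```

Request:
{"fn": "step_arm", "kwargs": {
  "motion": [
    {"dp": [-13,41,0],"rotation": [0,0,0],"claw": 94},
    {"dp": [-13,41,0],"rotation": [0,0,0],"claw": 94},
    {"dp": [-13,41,0],"rotation": [0,0,0],"claw": 94},
    {"dp": [-13,41,0],"rotation": [0,0,0],"claw": 94},
    {"dp": [-13,41,0],"rotation": [0,0,0],"claw": 94},
    {"dp": [-13,41,0],"rotation": [0,0,0],"claw": 94},
    {"dp": [-13,41,0],"rotation": [0,0,0],"claw": 94},
    {"dp": [-13,41,0],"rotation": [0,0,0],"claw": 94},
    {"dp": [0,0,0],"rotation": [0,0,0],"claw": 94},
    {"dp": [0,0,0],"rotation": [0,0,0],"claw": 94}
  ]
}}

```text
clock: 8.35
tcp_pos: [0.6376, 0.0259, 0.4511]
tcp_rot: [[-0.977, 0.212, -0.001], [0.212, 0.977, -0.0], [0.001, -0.0, -1.0]]
contact_force: [0.1, -0.5, 0.0]
finger_gap: 0.999
grasp_force: 0.0
```

```bash
python3 - <<'E'
from h import *
q=manip.sense();print(q['tcp_pos'],q['joints'])
s=snap('wrist','w4');snap('scene','scene4')
E
```

```text
[0.63758543 0.02588068 0.45107419] [-1.68038762e-02  4.75527821e-01  1.17367735e+00 -1.34437134e-04
  1.49326918e+00 -1.37421892e+00]
```

View pics/w4.png

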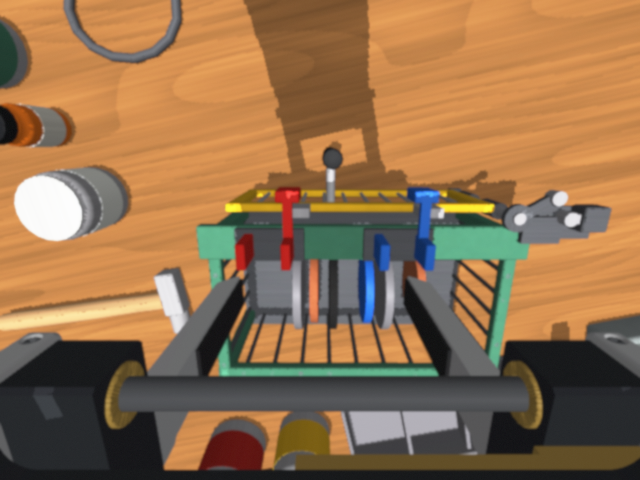

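Wrist view: it is aligned with the crib. Red pads are at (244,252) and (287,254), blue pads at (382,252) and (424,255), handle top at (332,158). The jar stands between the tins at the left.

```bash
python3 - <<'E'
from h import *
s=dict(np.load('pics/w4.npz'));E=s['extrinsics'];c=-E[:3,:3].T@E[:3,3];print('cam',c,'nadir',proj(s,c-[0,0,.3]))
hsv=cv2.cvtColor(s['image'],cv2.COLOR_RGB2HSV);h=hsv[...,0].astype(int)
y=np.array([.214,.977])
for c,m in(('red',(h<6)|(h>174)),('blue',abs(h-112)<12)):
    m=(m&(hsv[...,1]>150)&(hsv[...,2]>60)).astype(np.uint8);m[:180]=0;m[275:]=0
    n,l,st,ce=cv2.connectedComponentsWithStats(m)
    for i in range(1,n):
        if st[i,4]>40:
            x0,y0,w,hh=st[i,:4]; print(c,st[i],ray(s,x0+w/2,y0+hh-1,.182).round(4)[:2])
            print('  cols at rows',[(r,np.flatnonzero(l[r]==i)[[0,-1]].tolist()) for r in range(y0,y0+hh,5) if (l[r]==i).any()])
print('handle',ray(s,332,158,.175))
E
```

```text
cam [0.55641061 0.04399637 0.43043593] nadir [323.23749873 143.45013956]
red [ 275  188   25   82 1048] [ 0.644  -0.0039]
  cols at rows [(188, [279, 299]), (193, [276, 299]), (198, [275, 299]), (203, [283, 292]), (208, [283, 291]), (213, [282, 291]), (218, [283, 291]), (223, [282, 292]), (228, [283, 292]), (233, [283, 292]), (238, [283, 292]), (243, [282, 292]), (248, [280, 292]), (253, [280, 292]), (258, [281, 292]), (263, [281, 290]), (268, [282, 289])]
red [235 234  18  37 505] [ 0.6375 -0.038 ]
  cols at rows [(234, [245, 251]), (239, [240, 252]), (244, [236, 252]), (249, [236, 252]), (254, [236, 252]), (259, [236, 250]), (264, [237, 247]), (269, [237, 244])]
blue [ 408  189   31   81 1279] [0.6667 0.1017]
  cols at rows [(189, [409, 429]), (194, [409, 438]), (199, [411, 437]), (204, [420, 430]), (209, [420, 429]), (214, [420, 429]), (219, [419, 429]), (224, [419, 429]), (229, [418, 428]), (234, [418, 428]), (239, [416, 428]), (244, [416, 433]), (249, [415, 435]), (254, [415, 434]), (259, [417, 434]), (264, [422, 433]), (269, [426, 432])]
blue [374 234  16  37 456] [0.6606 0.0693]
  cols at rows [(234, [377, 380]), (239, [375, 385]), (244, [375, 388]), (249, [375, 389]), (254, [374, 389]), (259, [376, 389]), (264, [378, 388]), (269, [379, 386])]
blue [359 260  16  15 204] [0.6615 0.0571]
  cols at rows [(260, [360, 361]), (265, [360, 373]), (270, [359, 373])]
handle [0.56790744 0.04817282 0.175     ]
```

```bash
python3 - <<'E'
from h import *
s=dict(np.load('pics/w4.npz'));q=manip.sense();R=q['tcp_rot'];t=q['tcp_pos']
y=np.array([.214,.977,0]);x=np.array([.977,-.214,0]);P={}
for n,u in(('rf',240.5),('rs',285.5),('bf',382.5),('bs',429.5)):
    P[n]=ray(s,u,270,.182)-.011*x; print(n,P[n].round(4))
for n in 'rb':
    f,sl=P[n+'f'],P[n+'s']; print(n,'gap',(sl-f)@y,'along x',(sl-f)@x); pin=f+.009*y; pin2=sl-.027*y
    print(' pinch',pin.round(4),pin2.round(4),'tool move to grip mid latched',(R.T@((pin+pin2)/2+.009*y-t)*1000).round(1))
E
```

```text
rf [ 0.6262 -0.0383  0.182 ]
rs [ 0.6337 -0.0033  0.182 ]
bf [0.65   0.0721 0.182 ]
bs [0.6578 0.1086 0.182 ]
r gap 0.03579855485853757 along x -0.00012037181645976457
 pinch [ 0.6281 -0.0295  0.182 ] [ 0.6279 -0.0297  0.182 ] tool move to grip mid latched [ -2.6 -45.7 269.7]
b gap 0.03738645056578539 along x -0.00012571107921454609
 pinch [0.6519 0.0809 0.182 ] [0.6521 0.0823 0.182 ] tool move to grip mid latched [ -2.3  68.  269.7]
```

Request:
{"fn": "step_arm", "kwargs": {
  "motion": [
    {"dp": [-2,-26,0],"rotation": [0,0,0],"claw": 64},
    {"dp": [-1,-20,0],"rotation": [0,0,0],"claw": 64},
    {"dp": [0,0,0],"rotation": [0,0,0],"claw": 64},
    {"dp": [0,0,0],"rotation": [0,0,0],"claw": 64},
    {"dp": [0,0,0],"rotation": [0,0,0],"claw": 64},
    {"dp": [0,0,30],"rotation": [0,0,0],"claw": 64},
    {"dp": [0,0,25],"rotation": [0,0,0],"claw": 64}
  ],
  "squeeze": 15
}}

```text
clock: 9.15
tcp_pos: [0.6304, -0.0197, 0.396]
tcp_rot: [[-0.977, 0.213, 0.001], [0.213, 0.977, -0.0], [-0.001, 0.0, -1.0]]
contact_force: [1.0, -0.0, -1.0]
finger_gap: 0.675
grasp_force: 0.0
```

Request:
{"fn": "step_arm", "kwargs": {
  "motion": [
    {"dp": [0,0,20],"rotation": [0,0,0],"claw": 64},
    {"dp": [0,0,15],"rotation": [0,0,0],"claw": 64},
    {"dp": [0,0,9],"rotation": [0,0,0],"claw": 64},
    {"dp": [0,0,0],"rotation": [0,0,0],"claw": 64},
    {"dp": [0,0,0],"rotation": [0,0,0],"claw": 64}
  ]
}}

```text
clock: 9.65
tcp_pos: [0.6307, -0.0202, 0.3535]
tcp_rot: [[-0.977, 0.213, 0.001], [0.213, 0.977, -0.0], [-0.001, 0.0, -1.0]]
contact_force: [0.5, 0.0, 0.6]
finger_gap: 0.681
grasp_force: 0.0
```

```bash
python3 - <<'E'
from h import *
q=manip.sense();print(q['tcp_pos'],q['contact_force'],q['finger_gap']*94)
snap('wrist','w5')
E
```

```text
[ 0.63070026 -0.02022371  0.35352292] [0.47330975 0.02820771 0.61573048] 64.02422321268399
```

View pics/w5.png

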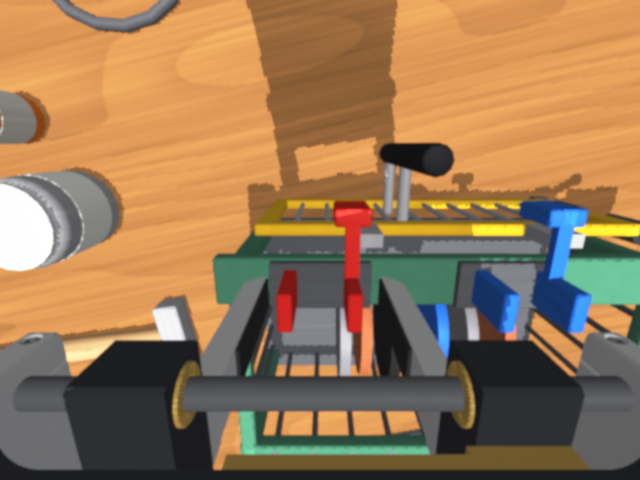

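The red pads (287,300) and (353,305) lie between the two fingers. Squeezing now, shifting toward the fixed pad.

Request:
{"fn": "step_arm", "kwargs": {
  "motion": [
    {"dp": [0,0,0],"rotation": [0,0,0],"claw": 54},
    {"dp": [0,0,0],"rotation": [0,0,0],"claw": 47},
    {"dp": [0,-1,0],"rotation": [0,0,0],"claw": 44},
    {"dp": [0,-2,0],"rotation": [0,0,0],"claw": 40},
    {"dp": [0,-2,0],"rotation": [0,0,0],"claw": 36},
    {"dp": [0,-2,0],"rotation": [0,0,0],"claw": 32},
    {"dp": [0,-2,0],"rotation": [0,0,0],"claw": 28},
    {"dp": [0,0,0],"rotation": [0,0,0],"claw": 24},
    {"dp": [0,0,0],"rotation": [0,0,0],"claw": 22},
    {"dp": [0,0,0],"rotation": [0,0,0],"claw": 22}
  ]
}}

```text
clock: 10.7
tcp_pos: [0.6285, -0.0305, 0.353]
tcp_rot: [[-0.977, 0.214, -0.0], [0.214, 0.977, -0.002], [-0.0, -0.002, -1.0]]
contact_force: [-5.5, -12.9, 5.8]
finger_gap: 0.273
grasp_force: 15.0
```

Request:
{"fn": "step_arm", "kwargs": {
  "motion": [
    {"dp": [0,0,0],"rotation": [0,0,0],"claw": 22},
    {"dp": [0,0,0],"rotation": [0,0,0],"claw": 22},
    {"dp": [0,0,0],"rotation": [0,0,0],"claw": 22}
  ]
}}

```text
clock: 11.0
tcp_pos: [0.6285, -0.0305, 0.353]
tcp_rot: [[-0.977, 0.214, -0.0], [0.214, 0.977, -0.002], [-0.0, -0.002, -1.0]]
contact_force: [-5.4, -12.4, 6.0]
finger_gap: 0.274
grasp_force: 15.0
```

Request:
{"fn": "step_arm", "kwargs": {
  "motion": [
    {"dp": [0,0,0],"rotation": [0,0,0],"claw": 40},
    {"dp": [0,0,0],"rotation": [0,0,0],"claw": 44},
    {"dp": [0,0,0],"rotation": [0,0,0],"claw": 44},
    {"dp": [0,0,0],"rotation": [0,0,0],"claw": 44},
    {"dp": [0,0,-20],"rotation": [0,0,0],"claw": 44},
    {"dp": [0,0,-40],"rotation": [0,0,0],"claw": 44},
    {"dp": [0,0,0],"rotation": [0,0,0],"claw": 64}
  ]
}}

```text
clock: 11.7
tcp_pos: [0.6287, -0.0289, 0.418]
tcp_rot: [[-0.977, 0.213, 0.008], [0.213, 0.977, -0.001], [-0.008, 0.001, -1.0]]
contact_force: [0.6, -0.4, 0.2]
finger_gap: 0.524
grasp_force: 0.0
```

Request:
{"fn": "step_arm", "kwargs": {
  "motion": [
    {"dp": [0,40,0],"rotation": [0,0,0],"claw": 64},
    {"dp": [0,40,0],"rotation": [0,0,0],"claw": 64},
    {"dp": [1,43,0],"rotation": [0,0,0],"claw": 64},
    {"dp": [0,0,0],"rotation": [0,0,0],"claw": 64},
    {"dp": [0,0,0],"rotation": [0,0,0],"claw": 64}
  ]
}}

```text
clock: 12.2
tcp_pos: [0.6539, 0.0921, 0.4119]
tcp_rot: [[-0.977, 0.211, -0.001], [0.211, 0.977, -0.0], [0.001, -0.0, -1.0]]
contact_force: [-0.5, -0.3, 0.9]
finger_gap: 0.678
grasp_force: 0.0
```

```bash
python3 - <<'E'
from h import *
q=manip.sense();t=q['tcp_pos'];R=q['tcp_rot'];print(t,q['contact_force'],q['finger_gap']*94,(R.T@(np.array([.6539,.0904,.3525])-t)*1000).round(1))
s=snap('wrist','w6')
E
```

```text
[0.65387573 0.09206455 0.41193342] [-0.51708666 -0.2931748   0.88306017] 63.70884630588508 [-0.4 -1.6 59.4]
```

View pics/w6.png

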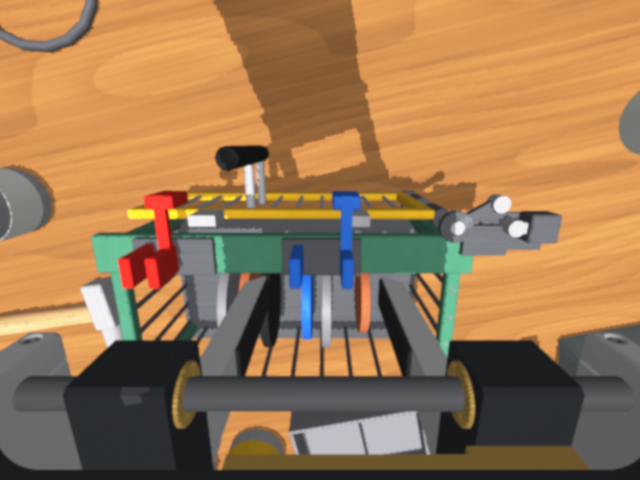

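The red pads are now closed together at (132,268) and (158,268), and the blue pads sit at (296,265) and (347,268), centred between the fingers.

Request:
{"fn": "step_arm", "kwargs": {
  "motion": [
    {"dp": [0,-1,25],"rotation": [0,0,0],"claw": 64},
    {"dp": [0,0,20],"rotation": [0,0,0],"claw": 64},
    {"dp": [0,0,14],"rotation": [0,0,0],"claw": 64},
    {"dp": [0,0,0],"rotation": [0,0,0],"claw": 64},
    {"dp": [0,0,0],"rotation": [0,0,0],"claw": 64}
  ]
}}

```text
clock: 12.75
tcp_pos: [0.6538, 0.0898, 0.3544]
tcp_rot: [[-0.977, 0.214, 0.001], [0.214, 0.977, 0.0], [-0.001, 0.0, -1.0]]
contact_force: [0.8, -0.5, 0.7]
finger_gap: 0.683
grasp_force: 0.0
```

Request:
{"fn": "step_arm", "kwargs": {
  "motion": [
    {"dp": [0,0,0],"rotation": [0,0,0],"claw": 54},
    {"dp": [0,0,0],"rotation": [0,0,0],"claw": 47},
    {"dp": [0,-1,0],"rotation": [0,0,0],"claw": 44},
    {"dp": [0,-2,0],"rotation": [0,0,0],"claw": 40},
    {"dp": [0,-2,0],"rotation": [0,0,0],"claw": 36},
    {"dp": [0,-2,0],"rotation": [0,0,0],"claw": 32},
    {"dp": [0,-2,0],"rotation": [0,0,0],"claw": 28},
    {"dp": [0,0,0],"rotation": [0,0,0],"claw": 24},
    {"dp": [0,0,0],"rotation": [0,0,0],"claw": 22},
    {"dp": [0,0,0],"rotation": [0,0,0],"claw": 22}
  ]
}}

```text
clock: 13.75
tcp_pos: [0.6518, 0.0815, 0.3539]
tcp_rot: [[-0.977, 0.213, 0.0], [0.213, 0.977, 0.0], [-0.0, 0.0, -1.0]]
contact_force: [1.0, 3.8, 5.4]
finger_gap: 0.274
grasp_force: 15.0
```

Request:
{"fn": "step_arm", "kwargs": {
  "motion": [
    {"dp": [0,0,0],"rotation": [0,0,0],"claw": 22},
    {"dp": [0,0,0],"rotation": [0,0,0],"claw": 22},
    {"dp": [0,0,0],"rotation": [0,0,0],"claw": 22}
  ]
}}

```text
clock: 14.05
tcp_pos: [0.6518, 0.0815, 0.3539]
tcp_rot: [[-0.977, 0.213, 0.0], [0.213, 0.977, 0.0], [-0.0, 0.0, -1.0]]
contact_force: [1.1, 4.0, 5.2]
finger_gap: 0.27
grasp_force: 15.0
```

```bash
python3 - <<'E'
from h import *
s=dict(np.load('pics/w4.npz'));print('hinge?',ray(s,515,217,.155),ray(s,492,208,.126))
s6=dict(np.load('pics/w6.npz'));print('handle w6',ray(s6,228,158,.175))
q=manip.sense();t=q['tcp_pos'];R=q['tcp_rot']
h=np.array([.568,.048,.335]);print((R.T@(h-t)*1000).round(1))
x=np.array([.977,-.214,0]);y=np.array([.214,.977,0]);hg=h+.16*y+.055*x;print(hg)
from scipy.spatial.transform import Rotation as Ro
p=h
for a in np.arange(.08,1.34,.08):
    n=hg+Ro.from_rotvec([0,0,-a]).apply(h-hg);print(round(a,2),(R.T@(n-p)*1000).round(1)[:2],n.round(3)[:2]);p=n
E
```

```text
hinge? [0.64841704 0.18920436 0.155     ] [0.6450616  0.18418553 0.126     ]
handle w6 [0.5686951  0.04981044 0.175     ]
[ 74.7 -50.6  18.9]
[0.655975 0.19255  0.335   ]
0.08 [12.6  4.9] [0.557 0.055]
0.16 [12.2  5.9] [0.546 0.064]
0.24 [11.7  6.9] [0.536 0.073]
0.32 [11.1  7.8] [0.527 0.083]
0.4 [10.4  8.6] [0.519 0.094]
0.48 [9.7 9.4] [0.511 0.105]
0.56 [ 8.9 10.2] [0.505 0.117]
0.64 [ 8.1 10.9] [0.499 0.129]
0.72 [ 7.2 11.5] [0.495 0.142]
0.8 [ 6.2 12. ] [0.491 0.155]
0.88 [ 5.3 12.5] [0.489 0.168]
0.96 [ 4.2 12.9] [0.487 0.182]
1.04 [ 3.2 13.1] [0.487 0.195]
1.12 [ 2.1 13.4] [0.488 0.209]
1.2 [ 1.1 13.5] [0.489 0.222]
1.28 [-0.  13.5] [0.492 0.235]
```

Request:
{"fn": "step_arm", "kwargs": {
  "motion": [
    {"dp": [0,0,0],"rotation": [0,0,0],"claw": 40},
    {"dp": [0,0,0],"rotation": [0,0,0],"claw": 44},
    {"dp": [0,0,0],"rotation": [0,0,0],"claw": 44},
    {"dp": [0,0,0],"rotation": [0,0,0],"claw": 44},
    {"dp": [0,0,-20],"rotation": [0,0,0],"claw": 44},
    {"dp": [0,0,-40],"rotation": [0,0,0],"claw": 44},
    {"dp": [0,0,0],"rotation": [0,0,0],"claw": 60}
  ]
}}

```text
clock: 14.75
tcp_pos: [0.6517, 0.0814, 0.4192]
tcp_rot: [[-0.977, 0.213, 0.008], [0.213, 0.977, 0.0], [-0.008, 0.002, -1.0]]
contact_force: [0.3, 0.7, -0.3]
finger_gap: 0.52
grasp_force: 0.0
```

Request:
{"fn": "step_arm", "kwargs": {
  "motion": [
    {"dp": [38,-25,0],"rotation": [0,0,0],"claw": 60},
    {"dp": [37,-25,0],"rotation": [0,0,0],"claw": 60},
    {"dp": [0,0,0],"rotation": [0,0,0],"claw": 60},
    {"dp": [0,0,30],"rotation": [0,0,0],"claw": 60},
    {"dp": [0,0,30],"rotation": [0,0,0],"claw": 60},
    {"dp": [0,0,19],"rotation": [0,0,0],"claw": 60},
    {"dp": [0,0,0],"rotation": [0,0,0],"claw": 60},
    {"dp": [0,0,0],"rotation": [0,0,0],"claw": 60}
  ]
}}

```text
clock: 15.55
tcp_pos: [0.5682, 0.0487, 0.3352]
tcp_rot: [[-0.977, 0.213, 0.0], [0.213, 0.977, -0.0], [-0.0, 0.0, -1.0]]
contact_force: [-0.5, -0.4, 0.2]
finger_gap: 0.64
grasp_force: 0.0
```

```bash
python3 - <<'E'
from h import *
q=manip.sense();print(q['tcp_pos'],q['contact_force'],q['finger_gap']*94)
s=snap('wrist','w7')
E
```

```text
[0.56823147 0.04869959 0.33519355] [-0.53017747 -0.4293581   0.1586785 ] 60.19618453955991
```

View pics/w7.png

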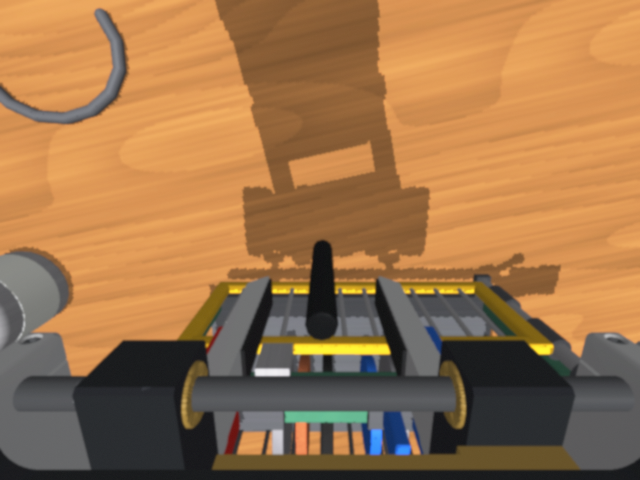

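The handle top (321,325) is centred between the fingers. Closing on it.

Request:
{"fn": "step_arm", "kwargs": {
  "motion": [
    {"dp": [0,0,0],"rotation": [0,0,0],"claw": 30},
    {"dp": [0,0,0],"rotation": [0,0,0],"claw": 15},
    {"dp": [0,0,0],"rotation": [0,0,0],"claw": 10},
    {"dp": [0,0,0],"rotation": [0,0,0],"claw": 10},
    {"dp": [0,0,0],"rotation": [0,0,0],"claw": 10},
    {"dp": [0,0,0],"rotation": [0,0,0],"claw": 10},
    {"dp": [0,0,0],"rotation": [0,0,0],"claw": 10},
    {"dp": [0,0,0],"rotation": [0,0,0],"claw": 10}
  ],
  "squeeze": 35
}}

```text
clock: 16.4
tcp_pos: [0.5677, 0.0481, 0.3346]
tcp_rot: [[-0.977, 0.213, -0.001], [0.213, 0.977, -0.001], [0.0, -0.001, -1.0]]
contact_force: [-2.7, -5.5, 2.1]
finger_gap: 0.168
grasp_force: 35.0
```

```bash
python3 - <<'E'
from h import *
q=manip.sense();print(q['tcp_pos'],q['contact_force'],q['finger_gap']*94,q['grasp_force'])
print(ray(dict(np.load('pics/w7.npz')),321,325,.175))
E
```

```text
[0.56771503 0.04814255 0.33464725] [-2.70897304 -5.45621929  2.11640373] 15.792535763284347 34.999287128448486
[0.56707688 0.04855112 0.175     ]
```

Request:
{"fn": "step_arm", "kwargs": {
  "motion": [
    {"dp": [6.3,2.4,0],"rotation": [0,0,0],"claw": 10},
    {"dp": [6.3,2.5,0],"rotation": [0,0,0],"claw": 10},
    {"dp": [6.1,2.9,0],"rotation": [0,0,0],"claw": 10},
    {"dp": [6.1,3,0],"rotation": [0,0,0],"claw": 10},
    {"dp": [5.9,3.4,0],"rotation": [0,0,0],"claw": 10},
    {"dp": [5.8,3.5,0],"rotation": [0,0,0],"claw": 10},
    {"dp": [5.6,3.8,0],"rotation": [0,0,0],"claw": 10},
    {"dp": [5.5,4,0],"rotation": [0,0,0],"claw": 10},
    {"dp": [5.3,4.2,0],"rotation": [0,0,0],"claw": 10},
    {"dp": [5.1,4.4,0],"rotation": [0,0,0],"claw": 10}
  ]
}}

```text
clock: 17.4
tcp_pos: [0.5173, 0.092, 0.3345]
tcp_rot: [[-0.977, 0.214, -0.006], [0.214, 0.977, -0.007], [0.005, -0.008, -1.0]]
contact_force: [-24.3, -29.8, 15.3]
finger_gap: 0.16
grasp_force: 35.0
```

```bash
python3 - <<'E'
from h import *
from scipy.spatial.transform import Rotation as Ro
q=manip.sense();t=q['tcp_pos'];R=q['tcp_rot'];hg=np.array([.650,.1925,0])
v0=(np.array([.568,.048,0])-hg);t0=t*[1,1,0]
a0=np.arctan2(*v0[1::-1])-np.arctan2(*(t0-hg)[1::-1]);print('ang',a0,t,q['contact_force'])
c=np.array([.5187,.0940,0]) # commanded
p=c
for a in np.arange(a0,1.34,.08):
    n=hg+Ro.from_rotvec([0,0,-a]).apply(v0);print(round(a,2),(R.T@(n-p)*1000).round(1)[:2],n.round(3)[:2]);p=n
E
```

```text
ang 0.40663794591518654 [0.51730027 0.09203955 0.33451843] [-24.32363162 -29.76018125  15.27474581]
0.41 [ 0.8 -2. ] [0.518 0.092]
0.49 [9.8 9. ] [0.51  0.103]
0.57 [9.  9.8] [0.503 0.115]
0.65 [ 8.2 10.5] [0.497 0.127]
0.73 [ 7.3 11.1] [0.493 0.139]
0.81 [ 6.4 11.6] [0.489 0.152]
0.89 [ 5.5 12.1] [0.486 0.165]
0.97 [ 4.5 12.5] [0.484 0.178]
1.05 [ 3.5 12.8] [0.484 0.191]
1.13 [ 2.4 13.1] [0.484 0.204]
1.21 [ 1.4 13.2] [0.486 0.218]
1.29 [ 0.3 13.3] [0.488 0.231]
```

Request:
{"fn": "step_arm", "kwargs": {
  "motion": [
    {"dp": [1,-2,0],"rotation": [0,0,0],"claw": 10},
    {"dp": [4.9,4.5,0],"rotation": [0,0,0],"claw": 10},
    {"dp": [4.9,4.5,0],"rotation": [0,0,0],"claw": 10},
    {"dp": [4.5,4.9,0],"rotation": [0,0,0],"claw": 10},
    {"dp": [4.5,4.9,0],"rotation": [0,0,0],"claw": 10},
    {"dp": [4.1,5.2,0],"rotation": [0,0,0],"claw": 10},
    {"dp": [4.1,5.3,0],"rotation": [0,0,0],"claw": 10},
    {"dp": [0,0,0],"rotation": [0,0,0],"claw": 10}
  ]
}}

```text
clock: 18.2
tcp_pos: [0.4954, 0.1266, 0.3345]
tcp_rot: [[-0.977, 0.213, -0.007], [0.213, 0.977, -0.002], [0.006, -0.004, -1.0]]
contact_force: [-25.9, -8.4, 15.4]
finger_gap: 0.164
grasp_force: 35.0
```

Request:
{"fn": "step_arm", "kwargs": {
  "motion": [
    {"dp": [1.5,-0.8,0],"rotation": [0,0,0],"claw": 10},
    {"dp": [3.8,5.5,0],"rotation": [0,0,0],"claw": 10},
    {"dp": [3.7,5.6,0],"rotation": [0,0,0],"claw": 10},
    {"dp": [3.3,5.8,0],"rotation": [0,0,0],"claw": 10},
    {"dp": [3.3,5.8,0],"rotation": [0,0,0],"claw": 10},
    {"dp": [2.8,6,0],"rotation": [0,0,0],"claw": 10},
    {"dp": [2.8,6.1,0],"rotation": [0,0,0],"claw": 10},
    {"dp": [2.3,6.2,0],"rotation": [0,0,0],"claw": 10},
    {"dp": [2.3,6.2,0],"rotation": [0,0,0],"claw": 10}
  ]
}}

```text
clock: 19.1
tcp_pos: [0.4813, 0.1777, 0.3344]
tcp_rot: [[-0.977, 0.214, -0.001], [0.214, 0.977, -0.001], [0.001, -0.001, -1.0]]
contact_force: [-4.9, -5.0, 0.8]
finger_gap: 0.163
grasp_force: 35.0
```

Request:
{"fn": "step_arm", "kwargs": {
  "motion": [
    {"dp": [1.8,6.4,0],"rotation": [0,0,0],"claw": 10},
    {"dp": [1.8,6.4,0],"rotation": [0,0,0],"claw": 10},
    {"dp": [1.2,6.5,0],"rotation": [0,0,0],"claw": 10},
    {"dp": [1.2,6.5,0],"rotation": [0,0,0],"claw": 10},
    {"dp": [0.7,6.6,0],"rotation": [0,0,0],"claw": 10},
    {"dp": [0.7,6.6,0],"rotation": [0,0,0],"claw": 10},
    {"dp": [0.2,6.6,0],"rotation": [0,0,0],"claw": 10},
    {"dp": [0,0,0],"rotation": [0,0,0],"claw": 10},
    {"dp": [0,0,0],"rotation": [0,0,0],"claw": 10},
    {"dp": [0,0,0],"rotation": [0,0,0],"claw": 10}
  ]
}}

```text
clock: 20.1
tcp_pos: [0.4838, 0.2238, 0.3344]
tcp_rot: [[-0.977, 0.213, -0.001], [0.213, 0.977, -0.0], [0.0, -0.0, -1.0]]
contact_force: [-2.4, -2.6, -5.8]
finger_gap: 0.165
grasp_force: 35.0
```

```bash
python3 - <<'E'
from h import *
q=manip.sense();t=q['tcp_pos'];print(t,q['contact_force'],q['finger_gap']*94,q['qd'].round(3))
for hg in([.650,.1925],[.656,.1925],[.648,.189]):
    hg=np.array(hg);print(np.arctan2(*(np.array([.5677,.0481])-hg)[::-1])-(np.arctan2(*(t[:2]-hg)[::-1])))
snap('scene','end')
s=snap('wrist','w8')
E
```

```text
[0.48379435 0.2238015  0.33438812] [-2.38800626 -2.60070542 -5.84907816] 15.526041892776652 [ 0.    -0.002  0.001  0.     0.    -0.001]
-5.044266142701586
-5.081413432199991
-5.021539804608201
```

View pics/end.png

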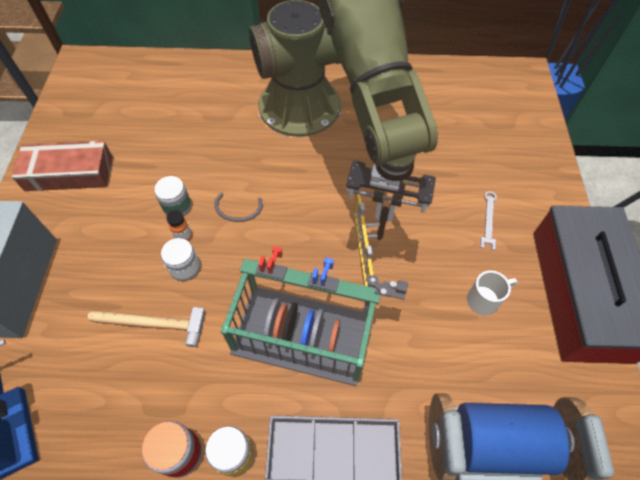

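The gate stands wide open at about 1.2 rad and is held still. The jar is upright between the tins at (178,225), and both catches are closed at (270,258) and (322,270).

```bash
python3 -c "
from h import *
print(manip.close_job())"
```

```text
the job is handed in; nothing more can be done
None
```

I handed the job in: the jar stands upright midway between the tins, the red and then the blue catch were fully squeezed, and the gate is held still at about 1.2 rad (69°); no verdict came back.

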